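Shut the tagged air valve in the bench air box

TASK

Slide the plywood cover of the bench air box along its runners onto the box's decked half, as far to the robot's left as it goes, then push the lever of the valve that carries the round tag shut: a quarter turn clockwise, until it meets its stop and lies square across its pipe. Do it all by pushing with the fingers: the cover must stay down on the box, and nothing is to be lifted or carried. Leave the untagged valve as it is, do not disturb the hammer, the glue bottle or the ear defenders, and finish with the cover still open.

Things in the scene. Friction and masses are not known exactly. Their poses are not given: they have to be found in the camera images.
- air_box: Long grey-painted box fixed to the bench, 228 (x) by 508 (y) by 94 mm high. Origin: centre of its underside, at bench level; x from its front (robot's side) to its back, y along it to its left end. The left half is decked over. A supply pipe stands within 75 mm of the left end; two outlets stick out of the front to x = -146 mm, below 55 mm height.
- hatch (a point): Centre of the open hatch in the box's right half (176 mm in x, 236 mm in y), 85 mm above the bench, at the top of the long walls on which the cover lies; the floor inside is 10 mm above the bench. Runners along both long sides (14 mm wide, outside the cover) and the end walls (12 mm) rise to 94 mm.
- cover: Loose plywood cover, 196 (x) by 240 (y) by 9 mm, 0.25 to 0.5 kg, flat between the runners with 2 mm play each side; slides at 1 to 5 N. Origin: centre of its underside; axes as the box's. At the start its origin is at y = -120 to -88 mm of the box, over the hatch; fully left, against the end wall, at y = +122 mm, and the hatch is clear.
- cleat (a point): Centre of the wooden finger cleat that stands on the middle of the cover's top, 110 (x) by 22 (y) by 20 mm high; this point is 104 mm above the bench, 10 mm below the cleat's top.
- tagged_lever (a joint): Angle of the tagged valve's lever, rad: 0 open (along its pipe, pointing to the box's front, -x), 1.571 shut at its stop (square across the pipe, pointing to the box's left, +y). Grows clockwise seen from above. Starts at 0 to 0.35. It stays where it is left; about 6 N at 45 mm from the stem turns it.
- tagged_stem (a point): On the vertical stem axis of the tagged valve, 64 mm above the bench, lever mid height. Two like brass valves stand in the hatch, 98 mm apart along the box; either may be the tagged one. It alone has a plain round metal disc, 34 mm across, on the lever over the stem; nut top 73 mm above the bench. Each valve's pipe runs to the front under the lever, top at most 51 mm above the bench.
- tagged_tip (a point): Outer end of the tagged valve's lever, 68 mm from the stem axis, 64 mm above the bench. The lever's black sleeve is 16 mm wide and runs from 22 to 68 mm from the stem, its underside 58 and its top 70 mm above the bench.
- plain_lever (a joint): Angle of the untagged valve's lever, same meaning (0 open, 1.571 shut); to be left as it is.
- plain_stem (a point): On the stem axis of the untagged valve, 64 mm above the bench: the same valve with a bare nut and no disc.
- plain_tip (a point): The outer end of the untagged valve's lever, same sizes as the tagged one.
- hammer: Hammer lying on the bench behind the box's hatch, 270 mm long, along the box, head to the left. Origin on its underside, handle towards its -x. A bystander.
- glue: White glue bottle standing right of the box, 62 mm across, 140 mm high. Origin: centre of its underside. A bystander.
- ear_defenders: Ear defenders lying behind the box towards its left: two black cups, 172 mm over both, 68 mm high, with a wire band. Origin: on the bench midway between the cups. A bystander.

How it is judged:
By the outcome, as a careful person would: the job done as asked, in the order asked, and still so for the second after the job is handed in, with the robot touching nothing.
It also fails if it takes over 48 s, if anything falls off the work surface, if the arm or the gripper's body presses on something with over 40 N, if the wrist force passes 120 N, or if a joint passes its speed limit or range.

ROBOT

A 6-joint arm with a two-finger parallel gripper is mounted at the origin on the work surface. World frame = base frame: x ahead of the robot, y to its left, z up, the work surface at z = 0. Lengths are in mm, angles in rad, forces in N, time in s.
With the tool pointing down it reaches from about 375 to 900 mm from the base axis. Payload 3.1 kg.
Tool frame: the origin (TCP) lies at the very end of the fingers, on their centre line; the grasp point (between the pads) lies 19 mm behind it; z points along the fingers, y is the line along which they close (so a half turn about z gives the same grasp; the last joint's range is limited). The gripper opens to 87 mm and grips with 3 to 60 N. Pads are 19 mm wide; open, the fingers measure 117 mm over their backs; the gripper's body (75 mm by 190 mm) begins 51 mm behind the grasp point.
Start: joints at [-1.341, 0.527, 1.433, -0, 1.181, -0.178], TCP at [247.889, -573.714, 222.548] pointing down, gripper open.
Joint ranges: [-3.08, 3.08], [-0.75, 2.2], [0.22, 2.44], [-1.43, 4.57], [0, 2.65], [-2.85, 2.85]. Speed limits (rad/s): [2.79, 2.79, 3.14, 3.14, 3.14, 3.14].

INTERFACE

Orientations are given as a rotation vector (axis times angle).
In Python, from cell import get_obs, cams, workorder, models gives the robot as it stands.
- The arm moves only by the shell command python3 -m creep 'ROWS' [FORCE]. ROWS is JSON, a list of rows, each a list of 7 numbers: the shift along the tool's x, y, z in m, then the turn, a rotation vector about the tool's x, y, z in degrees, then the opening in per cent of the stroke, from 0 (shut) to 100 (fully open). A call has 1 to 12 rows; each row is the pose to reach, as a shift and turn from the pose commanded when the call began, along the tool's axes at that moment; what a row does not reach only later rows make up. A row lasts 1/10 s, in which the tool goes at most 50 mm and 8.59 degrees, less where a joint would pass 70% of its speed; a pose out of reach is approached as far as the arm can. A call with a gripper value outside its range is refused whole. The fingers move at their own pace and stop on an object; FORCE is the grip in N (left out, the last holds). Time passes only in rows, so rows that repeat a pose let the fingers close. It gives the time, the measured TCP pose, the force and the opening at its end, in the units of the state.
- get_obs(): the state, without advancing time (a new reading comes with each control period).
- cams.get_image(name): name is "scene" or "side" or "wrist"; returns the picture (480x640x3 uint8, red, green, blue); there is no depth.
- cams.camera_params(name): a dict with "fx", "fy", "cx", "cy" (pixels), "D" ([k1, k2, p1, p2, k3] as OpenCV has them; the pictures are not rectified), "extrinsics" (4x4, takes a point from camera to world coordinates). Camera axes: x right, y up, looking along -z (the intrinsics and any distortion apply to the point x, -y, -z); pixel columns grow to the right and rows downward; lengths in mm; the calibration is good to about 2 mm. A picture is of the moment at which its call begins: read the wrist's pose just before it. camera_params takes no time and is no camera call; for the wrist camera it gives the pose at the moment of the call.
- workorder.job_done(): hands the job in, once; it reports no verdict.
Trained networks look in the newest picture that a camera, given by its name, has taken for a name from the list of things; names that differ only in an ending like _2 or _b are one class to them, and where a whole thing is asked for, a point or a joint stands for the part that bears it (a point fixed in the world has none). Each returns a list of dicts, best first, with "score" (0 to 1); they miss things now and then, are a little off and sometimes report something else, mostly with a low value. They report only what shows in the picture. A call takes as long as a camera call.
- models.search_frame(camera, label): "bbox" ([left, top, right, bottom] in pixels, round what is visible of it).
- models.outline_of(camera, label): "region" (480x640 bool, what is visible of it) and "bbox" ([left, top, right, bottom] in pixels, round what is visible of it).
The state is a dict: "clock": time; "q": joint angles; "joint_velocities": joint speeds; "tau": joint torques, N m; "eef_pos": TCP position; "orientation": TCP orientation; "contact_force": force on the tool from outside, world axes, zero at the start; "ft_torque": the same for the moment, N m; "opening": opening from 0.0 (shut) to 1.0 (fully open).
Only numpy, scipy, OpenCV 4.12 (cv2) and the standard library are available. Lean on these libraries where they do the work, as an engineer would, in place of code of your own. Each camera call takes 0.05 s, during which the arm holds its last target. There are 200 camera calls.

## Working session

There is one attempt and no reset: what is moved stays moved. The work goes in short steps, Python scripts to look and compute and a shell command to move; the robot and the scene stay as the last step left them, time stands still between calls to the robot, and variables do not carry over. Pictures are saved under pics/ and viewed, on a budget of 10 in all, crops included, one or two more only if the job needs it, and the job is handed in when it is done.

```bash
ls; mkdir -p pics
cat > h.py <<'E'
import numpy as np,cv2
from cell import get_obs,cams,workorder,models
from scipy.spatial.transform import Rotation as R
def ray(cam,uv,z):
    """pixels -> world points on plane z"""
    p=cams.camera_params(cam);K=np.array([[p['fx'],0,p['cx']],[0,p['fy'],p['cy']],[0,0,1]])
    n=cv2.undistortPoints(np.array(uv,float).reshape(-1,1,2),K,np.array(p['D'],float)).reshape(-1,2)
    T=np.array(p['extrinsics']);d=np.c_[n[:,0],-n[:,1],-np.ones(len(n))]@T[:3,:3].T
    o=T[:3,3];return o+d*((z-o[2])/d[:,2])[:,None]
def proj(cam,P):
    p=cams.camera_params(cam);K=np.array([[p['fx'],0,p['cx']],[0,p['fy'],p['cy']],[0,0,1]])
    T=np.array(p['extrinsics']);c=(np.array(P,float).reshape(-1,3)-T[:3,3])@T[:3,:3]
    c=c*[1,-1,-1];return cv2.projectPoints(c,np.zeros(3),np.zeros(3),K,np.array(p['D'],float))[0].reshape(-1,2)
def snap(cam,name):
    im=cams.get_image(cam);cv2.imwrite('pics/'+name+'.png',im[:,:,::-1]);return im
E
python3 - <<'E'
from h import *
np.set_printoptions(precision=1,suppress=True)
o=get_obs();print(o['clock'],o['eef_pos'],o['orientation'],o['opening'],R.from_rotvec(o['orientation']).as_matrix())
for c in('scene','side'):
    snap(c,c+'0')
    print(c,np.array(cams.camera_params(c)['extrinsics'])[:3,3])
    for l in('air_box','cover','cleat','glue','hammer','ear_defenders'):
        r=models.outline_of(c,l)
        for k in r[:2]: print(l,round(k['score'],2),k['bbox'],int(k['region'].sum()))
E
```

```text
pics
0.0 [ 247.7 -573.   221.6] [-3.1 -0.6  0. ] 1.0027208775309489 [[ 0.9  0.4 -0. ]
 [ 0.4 -0.9  0. ]
 [ 0.  -0.  -1. ]]
scene [ 947.1 -362.   881. ]
air_box 0.86 [166.9, 125.3, 457.9, 354.4] 18878
cover 0.6 [181.2, 186.7, 353.8, 324.7] 12590
cleat 0.82 [180.1, 186.0, 350.2, 329.1] 12830
glue 0.68 [137.0, 323.4, 190.2, 377.6] 1797
hammer 0.64 [230.0, 303.4, 368.3, 422.0] 2828
ear_defenders 0.64 [383.8, 234.6, 482.2, 336.7] 2840
side [ 408.8 -643.   789. ]
air_box 0.86 [225.5, 141.7, 378.7, 370.2] 14347
air_box 0.31 [244.4, 219.5, 366.0, 334.0] 11197
cover 0.58 [239.6, 216.4, 364.3, 332.5] 11151
cleat 0.86 [246.0, 219.1, 366.3, 331.6] 11210
glue 0.82 [331.9, 366.1, 372.5, 426.7] 1941
hammer 0.65 [359.1, 247.4, 432.1, 372.8] 2267
hammer 0.58 [244.6, 218.6, 367.5, 334.5] 11066
ear_defenders 0.91 [341.3, 157.1, 418.8, 219.4] 1801
```

View pics/scene0.png

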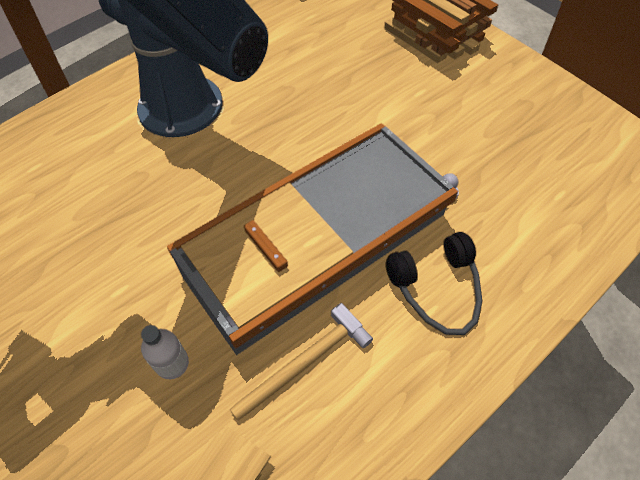

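View pics/side0.png

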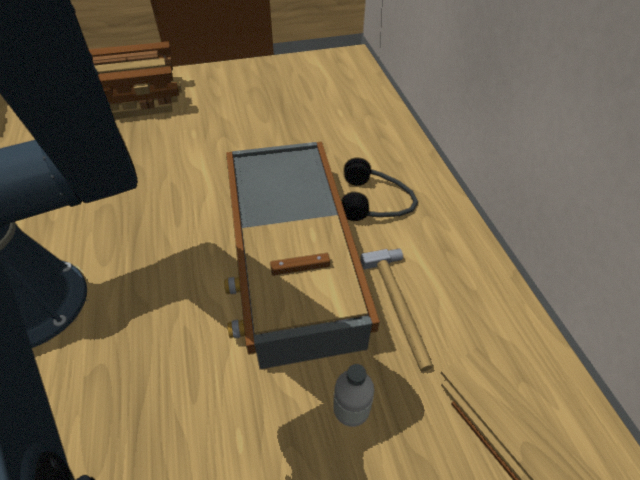

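Both pictures show the box running away from the glue bottle, with the decked grey half far (left) and the cover over the hatch. Top corners are about (170,248), (383,126), (456,193), (235,340) in scene and (228,152), (321,144), (376,322), (250,343) in side. The cleat top is near (266,245) in scene and (300,261) in side. Now I'll fit the box pose.

Run:
```python
from h import *
from scipy.optimize import least_squares
np.set_printoptions(precision=1,suppress=True)
obj=np.array([[-114,-254,94],[-114,254,94],[114,254,94],[114,-254,94]],float)
uv={'scene':[(170,247),(383,125),(456,193),(234,340)],'side':[(249,344),(228,152),(321,144),(377,322)]}
for c in uv: print(c,ray(c,uv[c],94)[:,:2].tolist())
def W(p,o): c,s=np.cos(p[2]),np.sin(p[2]);return np.c_[o[:,0]*c-o[:,1]*s+p[0],o[:,0]*s+o[:,1]*c+p[1],o[:,2]]
f=lambda p:np.concatenate([(ray(c,uv[c],94)-W(p,obj))[:,:2].ravel() for c in uv])
s=least_squares(f,[550,-150,0],x_scale=[1,1,.01],loss='soft_l1',f_scale=3);p=s.x
print(p[:2],'yaw',np.degrees(p[2]),s.fun.reshape(-1,2) if 0 else f(p).reshape(2,4,2))
for c,q in(('scene',(266,245)),('side',(300,260))):
    w=ray(c,[q],114)[0];d=w[:2]-p[:2];cs,sn=np.cos(p[2]),np.sin(p[2]);print(c,w,'in box',d[0]*cs+d[1]*sn,-d[0]*sn+d[1]*cs)
for c,q in(('scene',(450,181)),):print(ray(c,[q],94))
np.save('box.npy',p)
# overlay
for c in('scene','side'):
    P=proj(c,W(p,obj));print(c,P.tolist())
```

```text
scene [[397.63045711791915, -248.38151690458184], [433.8743976415742, 251.3275432751866], [653.4002195943086, 230.81627672267268], [617.2864739913817, -264.8935026636667]]
side [[397.45008071829807, -253.59059377682502], [431.29718687393023, 248.9196092442678], [648.6947914024652, 224.786097343184], [614.2459521790515, -269.15528553917665]]
[524.4  -9.7] yaw -4.28269265161406 [[[  5.9   6.1]
  [  4.2  -0.7]
  [ -3.6  -4.2]
  [ -1.8   6.7]]

 [[  5.7   0.9]
  [  1.6  -3.1]
  [ -8.3 -10.2]
  [ -4.8   2.4]]]
scene [ 519.5 -121.   114. ] in box 3.4687935240224315 -111.34751648926657
side [ 515.4 -120.2  114. ] in box -0.6810894900472793 -110.85982928424919
[[626.2 244.3  94. ]]
scene [[165.41914151948907, 246.79969861478992], [381.82785532316086, 123.74451996439922], [458.857076227299, 193.00342800383237], [231.3329561850445, 343.3090041014255]]
side [[245.59257089615477, 345.3380949785183], [227.10384412291054, 151.27863434954105], [323.2343948431649, 140.8797568774679], [380.150809797354, 322.5512481566568]]
```

```bash
cat >> h.py <<'E'
def b2w(x,y,z=0):
    p=np.load('box.npy');c,s=np.cos(p[2]),np.sin(p[2]);return np.array([x*c-y*s+p[0],x*s+y*c+p[1],z])
def w2b(w):
    p=np.load('box.npy');c,s=np.cos(p[2]),np.sin(p[2]);d=np.array(w)[:2]-p[:2];return np.array([d[0]*c+d[1]*s,-d[0]*s+d[1]*c])
def goal(x,y,z,yawdeg=0):
    """box xy, z, tool y axis at yawdeg from box +x; prints tool-frame shift (m) and turn (deg)"""
    o=get_obs();Rm=R.from_rotvec(o['orientation']);p=np.load('box.npy');a=p[2]+np.radians(yawdeg)
    ty=np.array([np.cos(a),np.sin(a),0]);tz=np.array([0,0,-1.]);tx=np.cross(ty,tz)
    G=R.from_matrix(np.c_[tx,ty,tz]);print('clock',o['clock'],'tcp',np.round(o['eef_pos'],1),'box',w2b(o['eef_pos']).round(1),'F',np.round(o['contact_force'],1))
    print('shift',(Rm.inv().apply(b2w(x,y,z)-o['eef_pos'])/1000).round(4),'turn',np.degrees((Rm.inv()*G).as_rotvec()).round(2))
E
python3 - <<'E'
from h import *
for y in(0,180): goal(0,-150,222,y)
print(b2w(0,-150),get_obs()['q'])
E
```

```text
clock 0.7 tcp [ 247.9 -573.7  222.6] box [-233.6 -583.1] F [-0.3  0.1  0.8]
shift [ 0.4079 -0.2752  0.0006] turn [  0.     0.   -62.35]
clock 0.7 tcp [ 247.9 -573.7  222.6] box [-233.6 -583.1] F [-0.3  0.1  0.8]
shift [ 0.4079 -0.2752  0.0006] turn [  0.    -0.   117.65]
[ 513.16547187 -159.33002711    0.        ] [-1.34150168e+00  5.27454812e-01  1.43267192e+00 -1.78988380e-05
  1.18142112e+00 -1.78521900e-01]
```

```bash
python3 -m creep '[[0.040,-0.027,0,0,0,-6,40],[0.08,-0.054,0,0,0,-12,40],[0.12,-0.081,0,0,0,-18,40],[0.16,-0.108,0,0,0,-25,40],[0.2,-0.135,0,0,0,-31,40],[0.24,-0.162,0,0,0,-37,40],[0.28,-0.189,0,0,0,-43,40],[0.32,-0.216,0,0,0,-50,40],[0.36,-0.243,0,0,0,-56,40],[0.395,-0.266,0,0,0,-61,40],[0.408,-0.275,0,0,0,-62.4,40],[0.408,-0.275,0,0,0,-62.4,40]]'
python3 - <<'E'
from h import *
snap('scene','s1');snap('wrist','w1')
goal(0,-150,99)
E
```

```text
clock: 1.9
eef_pos: [514.4, -157.3, 222.7]
orientation: [2.297, 2.142, 0.001]
contact_force: [-0.6, -0.3, -0.2]
opening: 0.404
clock 2.0 tcp [ 513.2 -159.7  222.6] box [ 1.000e-01 -1.503e+02] F [ 0.   0.6 -0.3]
shift [ 4.000e-04 -1.000e-04  1.236e-01] turn [-0.01  0.04  0.07]
```

View pics/w1.png

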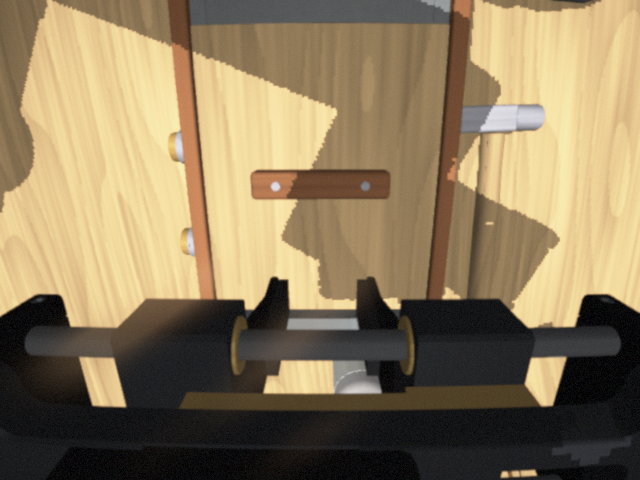

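The wrist view shows the cleat level, spanning (252,171) to (390,199), with the fingers well to its right side (bottom of the image). I'll check the cleat and runner positions numerically.

Run:
```python
from h import *
np.set_printoptions(precision=1,suppress=True)
for uv in((252,172),(390,172),(320,178),(252,198),(390,198)):print('cleat top',w2b(ray('wrist',[uv],114)[0]))
for uv in((177,80),(190,80),(208,270),(197,270),(441,240),(452,240),(461,80)):print('runner',w2b(ray('wrist',[uv],94)[0]))
print('cover edge',w2b(ray('wrist',[(320,24)],94)[0]))
```

```text
cleat top [ -54.6 -100.6]
cleat top [  51.7 -100.5]
cleat top [  -2.2 -105.2]
cleat top [ -55.8 -120.9]
cleat top [  52.9 -120.8]
runner [-113.7  -31.3]
runner [-103.4  -31.5]
runner [-104.  -191.1]
runner [-114.2 -191.2]
runner [ 104.3 -162.2]
runner [ 114.1 -162.2]
runner [107.4 -31.2]
cover edge [-2.2  7. ]
```

```bash
python3 -m creep '[[0,0,0.035,0,0,0,40],[0,0,0.075,0,0,0,40],[0,0,0.105,0,0,0,40],[0,0,0.12,0,0,0,40],[0,0,0.1236,0,0,0,40],[0.004,0,0.1236,0,0,0,40],[0.01,0,0.1236,0,0,0,40],[0.016,0,0.1236,0,0,0,40],[0.02,0,0.1236,0,0,0,40],[0.024,0,0.1236,0,0,0,40],[0.03,0,0.1236,0,0,0,40]]'
python3 - <<'E'
from h import *
goal(0,95,99)
E
```

```text
clock: 3.1
eef_pos: [516.6, -130.0, 99.8]
orientation: [2.3, 2.136, 0.001]
contact_force: [0.6, -3.5, 2.2]
opening: 0.401
clock 3.1 tcp [ 516.6 -130.    99.8] box [   1.2 -120.5] F [ 0.6 -3.5  2.2]
shift [ 0.2155 -0.001   0.0004] turn [0.14 0.1  0.06]
```

```bash
python3 -m creep '[[0.01,0,0,0,0,0,40],[0.025,0,0,0,0,0,40],[0.042,0,0,0,0,0,40],[0.06,0,0,0,0,0,40],[0.08,0,0,0,0,0,40],[0.1,0,0,0,0,0,40],[0.12,0,0,0,0,0,40],[0.14,0,0,0,0,0,40],[0.158,0,0,0,0,0,40],[0.175,0,0,0,0,0,40],[0.19,0,0,0,0,0,40],[0.2,0,0,0,0,0,40]]'; python3 -m creep '[[0.005,0,0,0,0,0,40],[0.008,0,0,0,0,0,40],[0.011,0,0,0,0,0,40],[0.014,0,0,0,0,0,40]]'
python3 - <<'E'
from h import *
goal(0,101.5,99)
E
```

```text
clock: 4.3
eef_pos: [529.4, 71.8, 98.7]
orientation: [-2.3, -2.139, 0.002]
contact_force: [-0.3, -3.6, 0.8]
opening: 0.4
clock: 4.7
eef_pos: [531.2, 83.7, 98.8]
orientation: [-2.303, -2.136, 0.001]
contact_force: [-0.2, -1.5, -0.4]
opening: 0.4
clock 4.7 tcp [531.2  83.7  98.8] box [-0.1 93.7] F [-0.2 -1.5 -0.4]
shift [ 0.0078  0.0001 -0.0002] turn [-0.03 -0.   -0.01]
```

```bash
python3 -m creep '[[0.002,0,0,0,0,0,40],[0.004,0,0,0,0,0,40],[0.006,0,0,0,0,0,40],[0.007,0,0,0,0,0,40],[0.008,0,0,0,0,0,40],[0.009,0,0,0,0,0,40],[0.010,0,0,0,0,0,40]]'
python3 - <<'E'
from h import *
goal(0,101.5,99)
E
```

```text
clock: 5.4
eef_pos: [532.7, 92.6, 99.0]
orientation: [2.298, 2.138, -0.002]
contact_force: [0.3, -8.3, -0.6]
opening: 0.398
clock 5.4 tcp [532.7  92.6  99. ] box [  0.7 102.7] F [ 0.3 -8.3 -0.6]
shift [-0.0012 -0.0007 -0.    ] turn [0.07 0.15 0.17]
```

```bash
python3 -m creep '[[0.001,0,0,0,0,0,40],[0.002,0,0,0,0,0,40],[0.002,0,0,0,0,0,40]]';  python3 -m creep '[[-0.006,0,0,0,0,0,40],[-0.012,0,-0.01,0,0,0,40],[-0.02,0,-0.05,0,0,0,40],[-0.05,0,-0.09,0,0,0,40],[-0.09,0,-0.12,0,0,0,40],[-0.13,0,-0.14,0,0,0,40],[-0.17,0,-0.14,0,0,0,40],[-0.21,0,-0.14,0,0,0,40],[-0.24,0,-0.14,0,0,0,40],[-0.26,0,-0.14,0,0,0,40],[-0.26,0,-0.14,0,0,0,40]]'
python3 - <<'E'
from h import *
np.set_printoptions(precision=1,suppress=True)
goal(0,-150,222)
snap('wrist','w2')
for l in('tagged_lever','plain_lever'):
    for k in models.outline_of('wrist',l)[:3]: 
        ys,xs=np.nonzero(k['region']);print(l,round(k['score'],2),k['bbox'],len(xs))
E
```

```text
clock: 5.7
eef_pos: [532.8, 92.6, 99.1]
orientation: [2.295, 2.138, -0.006]
contact_force: [-0.6, -12.9, -1.3]
opening: 0.399
clock: 6.8
eef_pos: [513.3, -165.8, 239.8]
orientation: [2.305, 2.132, 0.002]
contact_force: [0.8, 0.3, -0.1]
opening: 0.398
clock 6.8 tcp [ 513.3 -165.8  239.8] box [   0.7 -156.4] F [ 0.8  0.3 -0.1]
shift [ 0. -0.  0.] turn [ 0.1  0.  -0.2]
tagged_lever 0.94 [273.7, 214.9, 356.3, 255.7] 1559
plain_lever 0.92 [269.4, 125.0, 354.1, 150.8] 1583
```

View pics/w2.png

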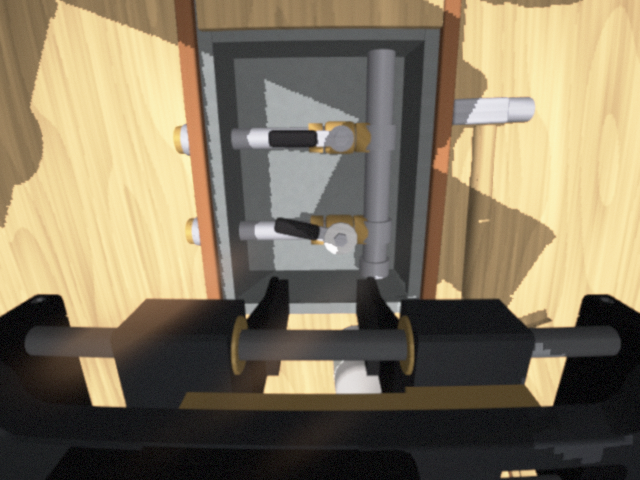

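Hatch is clear. Levers: near one with sleeve from (277,222) to (318,237) and stem near (340,238), far one with sleeve (270,138) to (316,138) and stem near (340,138). An enlarged crop should show which one carries the disc.

Run:
```python
from h import *
im=cv2.imread('pics/w2.png')[105:275,225:405];cv2.imwrite('pics/c2.png',cv2.resize(im,None,fx=3.5,fy=3.5,interpolation=cv2.INTER_CUBIC))
```

```text
(no output)
```

View pics/c2.png

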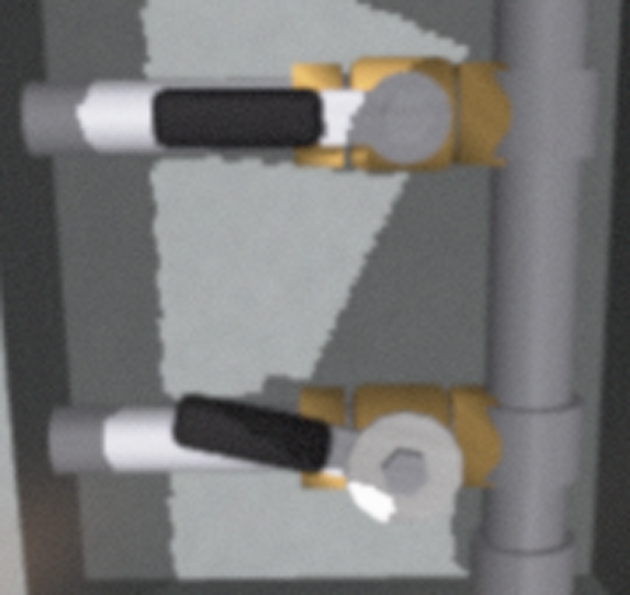

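Crop: the near (right-hand) valve shows a wide disc with a hex nut at about (341,239), so it is the tagged one. The far one shows only the smaller bare boss at (341,138). This agrees with the networks.

Run:
```python
from h import *
np.set_printoptions(precision=1,suppress=True)
f=lambda x,y:(225+x/3.5,105+y/3.5)
g=lambda n,uv,z:print(n,w2b(ray('wrist',[uv],z)[0]))
g('nut',f(405,468),73);g('disc',f(405,465),71)
s=w2b(ray('wrist',[f(405,468)],73)[0]);t=w2b(ray('wrist',[f(176,418)],70)[0]);d=t-s
print('tip',t,'len',np.linalg.norm(d),'angle',np.degrees(np.arctan2(d[1],-d[0])))
g('plain',f(405,117),70);g('plain tip',f(153,117),70)
g('sleeve inner',f(328,448),70)
for n,uv in(('hatch right wall inner',(320,305)),('top',(320,28)),('left',(205,150)),('right',(432,150))):g(n,uv,85 if n!='top' else 85)
```

```text
nut [  17.7 -175.9]
disc [  17.8 -175.6]
tip [ -46.8 -162.1] len 66.03286653064202 angle 12.047906843705942
plain [ 16.4 -80.1]
plain tip [-49.8 -80. ]
sleeve inner [  -4.  -170.9]
hatch right wall inner [  -2.8 -242.8]
top [-2.5  8.1]
left [-104.9  -89.1]
right [ 96.9 -89.1]
```

```bash
cat >> h.py <<'E'
S=np.array([17.5,-177.]);
def C(th,gap=0,r=48):
    t=np.radians(th);return S+r*np.array([-np.cos(t),np.sin(t)])-(17.5+gap)*np.array([np.sin(t),np.cos(t)])
E
python3 - <<'E'
from h import *
c=C(12,12);print(c);goal(*c,57,-12);print(get_obs()['q'][5])
for l in('glue','supply pipe')[:1]:
    models  # glue position from the scene picture bbox base
print('glue',w2b(ray('side',[(353,415)],20)[0]))
E
```

```text
[ -35.58447971 -195.87559306]
clock 6.95 tcp [ 512.9 -162.4  239.3] box [  -0.  -153.1] F [-0.8  0.4 -0.3]
shift [-0.0429 -0.0356  0.1823] turn [ 0.   -0.06 12.05]
-0.4417304583297848
glue [  42.82721515 -371.32660164]
```

```bash
python3 -m creep '[[-0.02,-0.018,0,0,0,6,0],[-0.0429,-0.0356,0,0,0,12,0],[-0.0429,-0.0356,0.02,0,0,12,0],[-0.0429,-0.0356,0.05,0,0,12,0],[-0.0429,-0.0356,0.08,0,0,12,0],[-0.0429,-0.0356,0.1,0,0,12,0],[-0.0429,-0.0356,0.115,0,0,12,0],[-0.0429,-0.0356,0.12,0,0,12,0],[-0.0429,-0.0356,0.12,0,0,12,0]]'
python3 - <<'E'
from h import *
snap('wrist','w3');goal(*C(12,12),57,-12)
E
```

```text
clock: 7.85
eef_pos: [474.3, -202.3, 118.6]
orientation: [-2.51, -1.886, 0.0]
contact_force: [0.0, -0.0, -0.3]
opening: 0.005
clock 7.9 tcp [ 474.8 -202.8  119.3] box [ -35.  -196.3] F [-0.4 -0.3  0.3]
shift [ 0.0003 -0.0006  0.0623] turn [ 0.01 -0.01  0.12]
```

View pics/w3.png

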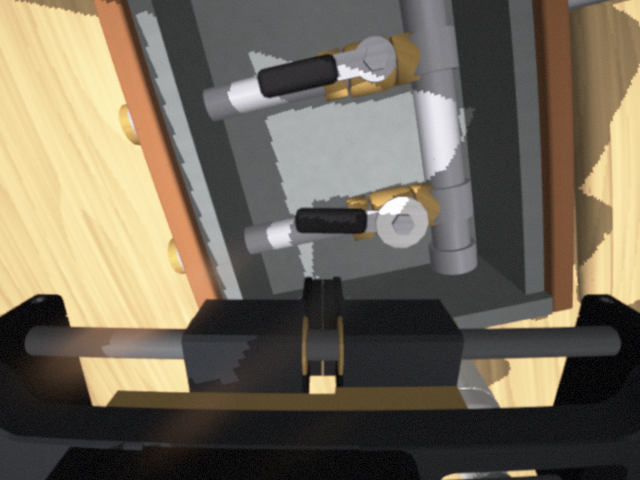

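The tagged sleeve lies level at (296–366, 220), so the tool is aligned with it. The nut is at (402,223). I'll refine the stem position from this nearer view.

Run:
```python
from h import *
np.set_printoptions(precision=1,suppress=True)
s=w2b(ray('wrist',[(402,223)],73)[0]);t=w2b(ray('wrist',[(296,220)],68)[0]);d=t-s
print(s,t,np.linalg.norm(d),np.degrees(np.arctan2(d[1],-d[0])));print('plain',w2b(ray('wrist',[(376,58)],73)[0]),w2b(ray('wrist',[(259,84)],70)[0]))
# orbit rows in the tool frame of C(12,12): tool x,y axes
t=np.radians(12);lev=np.array([-np.cos(t),np.sin(t)]);fw=np.array([np.sin(t),np.cos(t)])
for th,g in[(12,0),(18,0),(26,0),(34,0),(42,0),(50,0),(58,0),(66,0),(74,0),(80,0),(84,0),(88,0),(90,0),(92,0),(94,0)]:
    d=C(th,g)-C(12,12);print(th,(np.array([d@fw,d@-lev])/1000).round(4),th-12)
```

```text
[  18.4 -180.7] [ -46.  -166.5] 65.96295024254523 12.379408659552077
plain [ 18.  -85.2] [-48.2 -84.5]
12 [ 0. -0.] 0
18 [ 0. -0.] 6
26 [ 0. -0.] 14
34 [ 0. -0.] 22
42 [ 0. -0.] 30
50 [ 0. -0.] 38
58 [0.1 0. ] 46
66 [0.1 0. ] 54
74 [0.1 0. ] 62
80 [0.1 0. ] 68
84 [0.1 0. ] 72
88 [0.1 0. ] 76
90 [0.1 0. ] 78
92 [0.1 0. ] 80
94 [0.1 0. ] 82
```

```bash
sed -i 's/^S=.*/S=np.array([18.,-179.]);/' h.py
cat > orb.py <<'E'
from h import *
import sys
# rows in tool frame now
o=get_obs();Rm=R.from_rotvec(o['orientation']);p0=np.array(o['eef_pos'])
y0=np.degrees(np.arctan2(*Rm.as_matrix()[[1,0],1]))-np.degrees(np.load('box.npy')[2])
print('clock',o['clock'],'box',w2b(p0).round(1),p0[2].round(1),'yaw',y0.round(1),'F',np.round(o['contact_force'],1))
for a in sys.argv[2:]:
    th,g=map(float,a.split(','));c=C(th,g);d=Rm.inv().apply(b2w(*c,float(sys.argv[1]))-p0)/1000
    print(th,g,'%.4f %.4f %.4f'%tuple(d),'turn %.1f'%(th+y0))
E
python3 orb.py 57 12,12 12,6 12,2 14,0 19,0 25,0 32,0 40,0 48,0
```

```text
clock 7.9 box [ -35.  -196.3] 119.3 yaw -11.9 F [-0.4 -0.3  0.3]
12.0 12.0 -0.0016 0.0003 0.0623 turn 0.1
12.0 6.0 0.0044 0.0003 0.0623 turn 0.1
12.0 2.0 0.0084 0.0003 0.0623 turn 0.1
14.0 0.0 0.0121 -0.0003 0.0623 turn 2.1
19.0 0.0 0.0164 -0.0015 0.0623 turn 7.1
25.0 0.0 0.0217 -0.0024 0.0623 turn 13.1
32.0 0.0 0.0279 -0.0028 0.0623 turn 20.1
40.0 0.0 0.0350 -0.0023 0.0623 turn 28.1
48.0 0.0 0.0420 -0.0008 0.0623 turn 36.1
```

```bash
python3 -m creep '[[-0.002,0,0.02,0,0,0,0],[-0.002,0,0.045,0,0,0,0],[-0.002,0,0.058,0,0,0,0],[-0.002,0,0.0623,0,0,0,0],[0.0044,0,0.0623,0,0,0,0],[0.0084,0,0.0623,0,0,0,0],[0.0121,-0.0003,0.0623,0,0,2,0],[0.0164,-0.0015,0.0623,0,0,7,0]]'; python3 orb.py 57 22,0 27,0 33,0 40,0 47,0 54,0 60,0 66,0 72,0 78,0
```

```text
clock: 8.7
eef_pos: [477.5, -188.7, 57.7]
orientation: [2.621, 1.727, -0.003]
contact_force: [-4.2, -5.8, -2.0]
opening: 0.004
clock 8.7 box [ -33.4 -182. ] 57.7 yaw -19.0 F [-4.2 -5.8 -2. ]
22.0 0.0 0.0046 -0.0012 0.0007 turn 3.0
27.0 0.0 0.0089 -0.0024 0.0007 turn 8.0
33.0 0.0 0.0142 -0.0032 0.0007 turn 14.0
40.0 0.0 0.0204 -0.0035 0.0006 turn 21.0
47.0 0.0 0.0266 -0.0030 0.0006 turn 28.0
54.0 0.0 0.0327 -0.0017 0.0006 turn 35.0
60.0 0.0 0.0378 -0.0001 0.0006 turn 41.0
66.0 0.0 0.0427 0.0021 0.0006 turn 47.0
72.0 0.0 0.0473 0.0048 0.0006 turn 53.0
78.0 0.0 0.0517 0.0079 0.0006 turn 59.0
```

```bash
python3 -m creep '[[0.0046,-0.0012,0,0,0,3,0],[0.0089,-0.0024,0,0,0,8,0],[0.0142,-0.0032,0,0,0,14,0],[0.0204,-0.0035,0,0,0,21,0],[0.0266,-0.003,0,0,0,28,0],[0.0327,-0.0017,0,0,0,35,0],[0.0378,0,0,0,0,41,0],[0.0427,0.0021,0,0,0,47,0],[0.0473,0.0048,0,0,0,53,0],[0.0517,0.0079,0,0,0,59,0]]'; python3 orb.py 57 80,0 83,0 86,0 88,0 90,0 91,0 92,0 93,0 94,0
```

```text
clock: 9.7
eef_pos: [504.0, -143.4, 57.6]
orientation: [3.133, 0.209, -0.004]
contact_force: [-4.7, -4.3, 0.2]
opening: 0.009
clock 9.7 box [ -10.3 -134.8] 57.6 yaw -78.1 F [-4.7 -4.3  0.2]
80.0 0.0 0.0027 0.0005 0.0006 turn 1.9
83.0 0.0 0.0053 -0.0002 0.0006 turn 4.9
86.0 0.0 0.0079 -0.0009 0.0006 turn 7.9
88.0 0.0 0.0096 -0.0012 0.0006 turn 9.9
90.0 0.0 0.0114 -0.0015 0.0006 turn 11.9
91.0 0.0 0.0123 -0.0016 0.0006 turn 12.9
92.0 0.0 0.0131 -0.0017 0.0006 turn 13.9
93.0 0.0 0.0140 -0.0018 0.0006 turn 14.9
94.0 0.0 0.0149 -0.0019 0.0006 turn 15.9
```

```bash
python3 -m creep '[[0.0027,0,0,0,0,2,0],[0.0053,-0.0002,0,0,0,5,0],[0.0079,-0.0009,0,0,0,8,0],[0.0096,-0.0012,0,0,0,10,0],[0.0114,-0.0015,0,0,0,12,0],[0.0114,-0.0015,0,0,0,12,0]]'; python3 orb.py 57 90,0
```

```text
clock: 10.3
eef_pos: [514.5, -139.0, 57.5]
orientation: [-3.139, 0.114, 0.006]
contact_force: [-4.8, 0.4, 4.0]
opening: 0.003
clock 10.3 box [  -0.2 -129.7] 57.5 yaw -89.9 F [-4.8  0.4  4. ]
90.0 0.0 0.0007 0.0013 0.0005 turn 0.1
```

```bash
for i in 1 2; do python3 -m creep '[[0.001,0,0,0,0,0,0],[0.0015,0,0,0,0,0,0],[0.0015,0,0,0,0,0,0]]' | grep -E 'eef|contact'; done; python3 orb.py 57 90,0
```

```text
eef_pos: [514.5, -139.0, 57.3]
contact_force: [-7.0, -1.7, 5.5]
eef_pos: [514.6, -138.9, 57.2]
contact_force: [-10.3, -1.3, 7.0]
clock 10.9 box [-1.000e-01 -1.295e+02] 57.2 yaw -89.8 F [-10.3  -1.3   7. ]
90.0 0.0 0.0006 0.0015 0.0002 turn 0.2
```

```bash
python3 -m creep '[[0.0015,0,-0.0005,0,0,0,0],[0.003,0,-0.0005,0,0,0,0],[0.003,0,-0.0005,0,0,0,0]]' | grep -E 'eef|contact'; python3 -m creep '[[-0.008,0,0,0,0,0,0],[-0.016,0,0,0,0,0,0],[-0.02,0,-0.03,0,0,0,0],[-0.02,0,-0.07,0,0,0,0],[-0.02,0,-0.11,0,0,0,0],[-0.03,0.03,-0.14,0,0,-8,0],[-0.03,0.05,-0.16,0,0,-16,0],[-0.03,0.05,-0.16,0,0,-24,0],[-0.03,0.05,-0.16,0,0,-24,0]]'
python3 - <<'E'
from h import *
snap('wrist','w4');goal(0,-150,222)
E
```

```text
eef_pos: [514.8, -138.8, 57.2]
contact_force: [-14.2, -4.1, 7.6]
clock: 12.1
eef_pos: [489.5, -188.9, 218.7]
orientation: [3.093, 0.537, 0.006]
contact_force: [0.5, 0.0, -0.3]
opening: 0.004
clock 12.15 tcp [ 488.9 -188.1  217.8] box [ -22.  -180.5] F [-0.   0.3 -0.8]
shift [ 0.0325 -0.019  -0.0042] turn [ 1.100e-01 -4.000e-02 -6.611e+01]
```

View pics/w4.png

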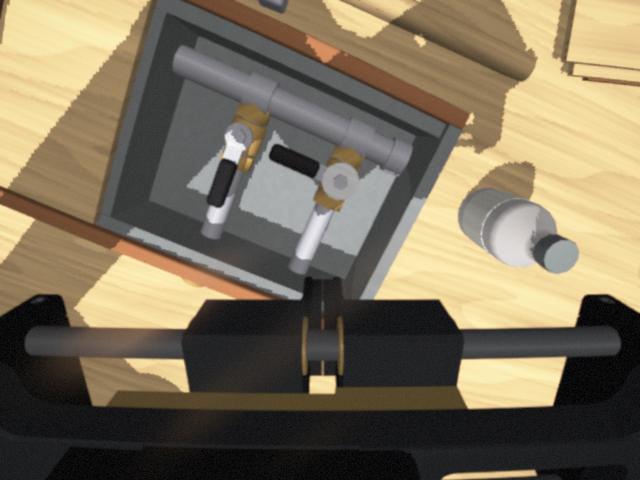

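The tagged lever now points at the box's left: tip (271,152), nut (340,181). The plain lever still lies along its pipe. I'll measure both angles and look at the whole scene.

Run:
```python
from h import *
np.set_printoptions(precision=1,suppress=True)
k=models.outline_of('wrist','tagged_lever')[:1]
for q in k: print(q['score'],q['bbox'])
w=lambda uv,z:w2b(ray('wrist',[uv],z)[0])
def ang(a,b,za,zb):
    s,t=w(a,za),w(b,zb);d=t-s;return s,t,np.linalg.norm(d),np.degrees(np.arctan2(d[1],-d[0]))
print('tagged',ang((340,181),(271,152),73,70)); print('sleeve',ang((319,169),(271,152),70,70))
print('plain',ang((238,133),(215,206),73,70)); print('sleeve',ang((230,161),(215,206),70,70))
# same direction: supply pipe header / back runner edge
a,b=w((190,12),94),w((468,122),94);print('back runner',a,b,np.degrees(np.arctan2(*(b-a))))
im=snap('scene','s4');
```

```text
0.69 [268.6, 144.9, 359.0, 201.1]
tagged (array([  18.2, -179.4]), array([  16.6, -114.6]), np.float64(64.88074080440481), np.float64(88.56806641800561))
sleeve (array([  19.9, -158.5]), array([  16.6, -114.6]), np.float64(44.06683255239384), np.float64(85.59537140403445))
plain (array([ 20.4, -83.4]), array([-48.6, -85.3]), np.float64(68.99365455932777), np.float64(-1.6334237963773321))
sleeve (array([ -5. , -84.4]), array([-48.6, -85.3]), np.float64(43.56981729081068), np.float64(-1.1861450912780218))
back runner [ 89.7 -24.9] [ 104.3 -249.8] 176.27973985462773
```

View pics/s4.png

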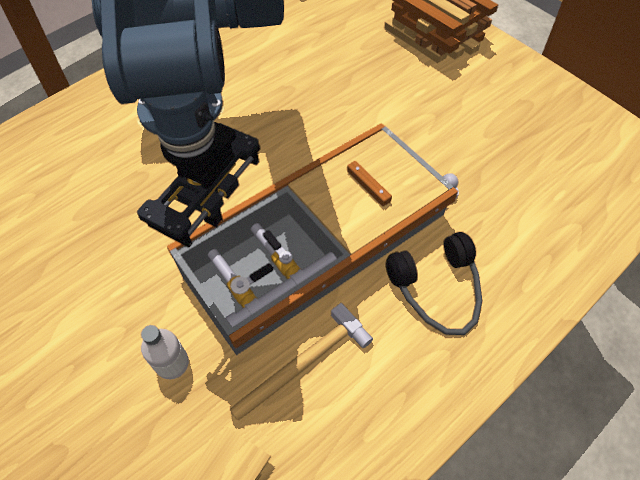

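Scene picture: the cover is against the left end wall strip (385,128)–(448,183), with the hatch clear. The hammer, glue bottle and ear defenders are where they were, and the gripper is clear of everything.

```bash
python3 -c "
from cell import workorder,get_obs
print(workorder.job_done(),get_obs()['clock'])"
```

```text
the job is handed in; nothing more can be done
the job is handed in; nothing more can be done
```

The cover is fully left and the tagged valve is shut. I handed the job in at about 12.3 s of the 48 s allowed, and the hand-in reported no verdict.

- **Cover:** I pushed it by its cleat with the fingers until it hit the left end wall. There the force rose to 13 N and the cover stopped moving. It stayed down on the box, and the hatch is clear.
- **Tagged valve:** The round disc was on the right-hand valve; the networks and an enlarged picture agreed. I pushed its lever about 78° clockwise to its stop, where the fingers moved only 0.3 mm over the last 6 mm of command and the force reached about 15 N.
- **Last checks:** In the last wrist picture the tagged lever measured 88.6° from stem to tip, but only 85.6° along its sleeve alone. A box runner in the same picture also came out about 4° off, so I put the difference down to picture error and trusted the firm stop. The finger position at the stop gave about 89–90°.
- **Left alone:** The untagged lever measured about -1.5°, so it is still open. The hammer, glue bottle and ear defenders look unmoved between the first and last scene pictures, and the gripper ended clear of everything.

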